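Hold the jogger's set-up key switch turned

TASK

The paper jogger is to be put in set-up mode. Pull open the drawer of the small grey drawer unit, take out the key whose flat square-cornered head carries an open loop (leave the round-headed key standing in the rack) and push it fully home into the key switch on top of the grey control box, rocking it a little if the sticky pins catch; then turn it a quarter turn clockwise, seen from above, to its stop. The switch springs back and set-up mode lasts only while it is held over, so finish while still gripping the key, fully home and turned, and do not knock the things standing around.

Things in the scene. Friction and masses are not known exactly. Their poses are not given: they have to be found in the camera images.
- drawer_unit_drawer0 (a joint): opening of the drawer, m: 0 shut (as it starts), 0.117 fully out. It slides out along -x of the drawer unit (towards the robot), runs stiffly (about 1 N) and stays where it is left; a hand reaching in from above clears the unit's top edge when it is out by 100 mm or more
- drawer_unit_drawer0_handle (a point): middle of the drawer's handle: a horizontal round steel bar, 11 mm thick and 100 mm long along y of the drawer unit, 70 mm above the table, its axis 35 mm in front of the drawer's face (29 mm of free room behind it, the face's top is 25 mm higher than the bar); its posts stand 42 mm either side of the middle. Moves with the drawer
- drawer_unit: fixed grey desk drawer unit, 180 deep (x) x 200 wide (y) x 108 mm high, with one drawer; origin in the middle of its underside, z up; the drawer's face and handle look to its -x. A note pad 16 mm thick lies on the rear part of its top
- rack_mid (a point): middle of the upper face of the wooden key rack in the drawer (46 x 160 mm, 26 mm high), 48 mm above the table, 52 mm behind the outside of the drawer's face; moves with the drawer, axes as the drawer unit's. Two keys stand blade down in its two slots, heads broadside to the robot, 42 mm either side of this point in y; which key is in which slot changes
- loop_key: the wanted key, steel, about 70 g, standing blade down in a rack slot. Origin in the middle of its shoulder (the flat underside of the head); z up, x along the head's width (at the start along y of the drawer unit), y across its thickness. Head: a plate 44 wide (x) x 8 thick (y) x 26 mm high, to be pinched across its 8 mm; on it an open loop 7 mm thick, top 40 mm above the origin
- disc_key: the other key, not wanted: head a round disc 34 mm across and 8 mm thick, 38 mm high above its shoulder; origin in the middle of its shoulder, axes as for the loop key; it stands in the other rack slot
- control_box: fixed grey control box, 130 (x) x 190 (y) x 70 mm high, two flush buttons (77 mm high) on the half towards its -y; origin in the middle of its underside
- keyway (a point): middle of the keyway's mouth, on the upper face of the square lock block (46 x 46 mm, 88 mm above the table) on the control box, 45 mm from the box's middle towards its +y; z up, x along the slot at rest. Slot 19.6 (x) x 7.6 mm (y). The key is fully home when its shoulder rests on this face (its origin meets this point)
- key_switch (a joint): turn of the switch's cylinder, rad: 0 at rest, grows clockwise seen from above, stop at 1.57. A spring turns it back (0.03 N m at rest, 0.15 N m at the stop). Over it lies a fixed 6 mm plate with the same slot: the key turns only when home, its blade under the plate, and cannot be drawn out while turned. The key has 4 to 5 degrees of play in it, so the hand must turn that much further
- marker_0: loose felt marker, 18 x 135 x 20 mm, lying; bystander
- card_pack_0: loose banded pack of cards, 56 x 86 x 33 mm; bystander
- card_pack_1: loose banded pack of cards, 56 x 86 x 23 mm; bystander. A tape dispenser, jogging blocks, cartons and a spanner also lie about, out of the way
- note_pad: loose note pad, 76 x 76 x 16 mm, on top of the drawer unit; bystander
- loop_key_tip (a point): end of the wanted key's blade, 23 mm straight below loop_key's origin. Below the shoulder come a round neck 6 mm thick and 9 mm long, then the blade, 18 wide (x) x 6 thick (y) x 14 mm long, with rounded tip edges (3 mm radius). The key fits the keyway either way round
- keyway_pins (a point): point in the keyway between its two sprung, sticky pins, 16.5 mm below the face. Their round noses reach in from either side (y), 14 and 19 mm below the face, and the key's tip wedges them aside: passing each straight takes a push of about 8 to 20 N; rocking the key a few degrees and 1 mm sideways while pressing works the pins out with less. Pins once pushed back give hardly any resistance
- spray_can: loose aerosol can, 52 mm across, 171 mm high, standing beside the control box; bystander
Mind the look-alikes: they are no part of the job. Leave any blue look-alike of the control_box alone.

How it is judged:
On the way, in this order (a step that is already met when the one before it is completed fails the run):
1. the drawer has been pulled open at least 80 mm (value of joint drawer_unit_drawer0 above 0.08 m), for 0.1 s.
2. the loop key is lifted out of the rack, held in the fingers (z of loop_key in the frame of rack_mid above 0.03 m and contact force between the fingers and loop_key above 1 N), for 0.1 s.
3. the loop key is fully home in the keyway, the switch not yet turned (z of loop_key in the frame of keyway below 0.003 m and horizontal distance between loop_key and keyway below 0.003 m and angle between loop_key's own z axis and vertical below 0.15 rad and value of joint key_switch below 0.3 rad), for 0.1 s.
4. the key and the switch are turned a quarter, to within 15 degrees of the stop (value of joint key_switch above 1.31 rad and z of loop_key in the frame of keyway below 0.003 m), for 0.2 s.
At the end, for the whole second after the job is handed in: the robot still grips the loop key; the key is fully home in the keyway (shoulder within 3 mm of the face and of the keyway's middle, upright within 9 degrees) and the switch is held still within 15 degrees of its quarter-turn stop; the round-headed key still stands in the rack (all of step 4 and velocity of joint key_switch between -0.1 and 0.1 rad/s and horizontal distance between loop_key and keyway below 0.003 m and angle between loop_key's own z axis and vertical below 0.15 rad and angle between the x axis of loop_key and the y axis of keyway, either way round below 0.3 rad and contact force between the fingers and loop_key above 1 N and z of disc_key in the frame of rack_mid below 0.006 m); the arm keeps its last pose, push and grip.
It fails at once if the round-headed key is lifted out of the rack (z of disc_key in the frame of rack_mid above 0.015 m).
It fails at once if the aerosol can is knocked over or shoved (angle between spray_can's own z axis and vertical above 0.5 rad or distance of spray_can from where it was at the start of the episode above 0.04 m).
It fails at once if a bystander is shoved out of place (distance of any of marker_0, card_pack_0, card_pack_1, note_pad from where it was at the start of the episode above 0.04 m).
It also fails if it takes over 59 s, if anything falls off the work surface, if the arm or the gripper's body presses on something with over 40 N, if the wrist force passes 120 N, or if a joint passes its speed limit or range.

ROBOT

A 6-joint arm with a two-finger parallel gripper is mounted at the origin on the work surface; the furniture and walls round the work are solid. World frame = base frame: x ahead of the robot, y to its left, z up, the work surface at z = 0. Lengths are in m, angles in rad, forces in N, time in s.
With the tool pointing down it reaches from about 0.35 to 0.775 m from the base axis. Payload 5.5 kg.
Tool frame: the origin (TCP) lies at the very end of the fingers, on their centre line; the grasp point (between the pads) lies env.pinch_z behind it (env.pinch_z is the distance from the TCP to the grasp point, in m); z points along the fingers, y is the line along which they close (so a half turn about z gives the same grasp; the last joint's range is limited). The gripper opens to 85 mm and grips with 20 to 120 N. Pads are 22 mm wide; open, the fingers measure 114 mm over their backs; the gripper's body (76 mm by 85 mm) begins 54 mm behind the grasp point. The pads swing forward as they close: fully open they stand 13 mm farther back than shut.
Start: joints at [-1.297, 0.313, 0.046, 1.304, 0, 1.431], TCP at [0.231, -0.527, 0.231] pointing down, gripper open.
Joint ranges: [-2.76, 2.76], [-0.86, 1.69], [-1.03, 1.26], [-2.2, 2.34], [-1.47, 1.5], [-3.14, 3.14]. Speed limits (rad/s): [2.57, 2.57, 3.14, 3.14, 3.14, 3.14].

INTERFACE

Orientations are given as a unit quaternion [w, x, y, z].
In Python, from workcell import env, eyes gives the robot as it stands.
- The arm moves only by the shell command python3 -m jog 'ROWS' [FORCE]. ROWS is JSON, one flat list of numbers, 7 for each row, row after row: the shift along the world's x, y, z as a fraction of full scale, then the turn, a rotation vector about the world's x, y, z as a fraction of full scale, then the opening, from -1 (shut) to 1 (fully open), so that 0 is half open. A call has 1 to 12 rows; each row is the pose to reach, as a shift and turn from the pose commanded when the call began, turning the shorter way round; what a row does not reach only later rows make up. Full scale, the value 1, is 20 cm for a shift and pi rad for a turn. A row lasts 1/12 s, in which the tool goes at most 41.7 mm and 7.16 degrees, less where a joint would pass 70% of its speed; a pose out of reach is approached as far as the arm can. A call with a number of a shift or a turn outside -1 to 1 is refused whole. A call with a gripper value outside its range is refused whole. The fingers move at their own pace and stop on an object; FORCE is the grip in N (left out, the last holds). Time passes only in rows, so rows that repeat a pose let the fingers close. It gives the time, the measured TCP pose, the force, the opening and the grip force at its end, in the units of the state.
- env.get_state(): the state, without advancing time (a new reading comes with each control period).
- eyes.read_camera(name): name is "side" or "top" or "wrist"; returns (picture, depth): 480x640x3 uint8, red, green, blue; 480x640 float32, m along the optical axis (not along the pixel's ray), 0 where there is no reading.
- eyes.calibration(name): a dict with "fx", "fy", "cx", "cy" (pixels), "R" (3x3) and "t" (3): a world point X has camera coordinates R X + t; the wrist camera has in their place "tool_from_camera" (4x4, takes a point from camera to tool coordinates, whose origin is the TCP and whose axes are the flange's). Camera axes: x right, y down, z forward; pixel columns grow to the right and rows downward; lengths in m; the calibration is good to about 2 mm. A picture is of the moment at which its call begins: read the wrist's pose just before it. calibration takes no time and is no camera call.
- env.hand_in(): hands the job in; it is judged then, once.
The state is a dict: "clock": time; "joint_pos": joint angles; "qvel": joint speeds; "tau": joint torques, N m; "tcp_pos": TCP position; "orientation": TCP orientation; "wrist_force": force on the tool from outside, world axes, zero at the start; "ft_torque": the same for the moment, N m; "finger_gap": finger opening in m; "grip_force": force on a finger pad.
Only numpy, scipy, OpenCV 4.12 (cv2) and the standard library are available. Lean on these libraries where they do the work, as an engineer would, in place of code of your own. Each camera call takes 0.05 s, during which the arm holds its last target. There are 200 camera calls.

## Working session

There is one attempt and no reset: what is moved stays moved. The work goes in short steps, Python scripts to look and compute and a shell command to move; the robot and the scene stay as the last step left them, time stands still between calls to the robot, and variables do not carry over. Pictures are saved under pics/ and viewed, at most 10 in all, crops included, and the job is handed in when it is done.

```bash
mkdir -p pics; cat > h.py <<'E'
from workcell import env, eyes
import numpy as np, cv2
from scipy.spatial.transform import Rotation as Rn
def rot(q): return Rn.from_quat([q[1],q[2],q[3],q[0]]).as_matrix()
def grab(n,name=None):
    s=env.get_state(); p,d=eyes.read_camera(n); c=eyes.calibration(n)
    if 'R' in c: T=np.eye(4);T[:3,:3]=np.array(c['R']).T;T[:3,3]=-T[:3,:3]@np.array(c['t'])
    else:
        W=np.eye(4);W[:3,:3]=rot(s['orientation']);W[:3,3]=s['tcp_pos'];T=W@np.array(c['tool_from_camera'])
    np.savez(f'pics/{name or n}.npz',p=p,d=d,T=T,k=[c['fx'],c['fy'],c['cx'],c['cy']])
    cv2.imwrite(f'pics/{name or n}.png',p[:,:,::-1])
def load(n): return np.load(f'pics/{n}.npz')
def pt(n,u,v,z=None,depth=None):
    a=load(n);fx,fy,cx,cy=a['k'];r=np.array([(u-cx)/fx,(v-cy)/fy,1.]);T=a['T']
    if z is not None:
        w=T[:3,:3]@r; return T[:3,3]+w*(z-T[2,3])/w[2]
    w=a['d'][int(v)-1:int(v)+2,int(u)-1:int(u)+2];w=w[w>0]
    if len(w)==0: return None
    return T[:3,:3]@(r*np.median(w))+T[:3,3]
def crop(n,u0,v0,u1,v1,s,out):
    a=cv2.imread(f'pics/{n}.png')[v0:v1,u0:u1]
    cv2.imwrite(f'pics/{out}.png',cv2.resize(a,None,fx=s,fy=s,interpolation=cv2.INTER_CUBIC))
E
python3 - <<'E'
from h import *
np.set_printoptions(precision=4,suppress=True)
grab('top','top0');grab('side','side0')
print(env.pinch_z,env.get_state())
E
```

```text
0.0187 {'clock': 0.1, 'joint_pos': array([-1.2966,  0.3139,  0.0451,  1.3036,  0.    ,  1.4312]), 'qvel': array([ 0.0015, -0.0001,  0.0012,  0.0025,  0.0021,  0.0017]), 'tau': array([  0.0022, -48.1726,  29.9243,   0.0127,  -0.0001,  -0.    ]), 'tcp_pos': array([ 0.2311, -0.526 ,  0.2305]), 'orientation': array([-0.0008,  0.9787,  0.2054, -0.0001]), 'wrist_force': array([-0.1231,  0.4412, -0.1148]), 'ft_torque': array([0.0055, 0.0116, 0.0071]), 'grip_force': 0.0, 'finger_gap': 0.08515280899157103}
```

View pics/top0.png

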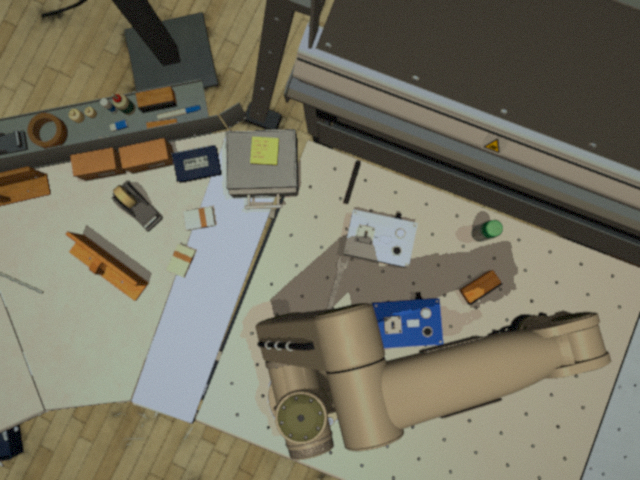

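View pics/side0.png

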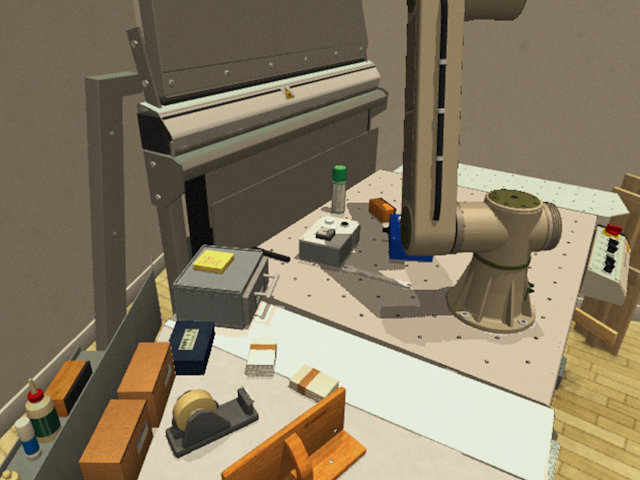

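The top picture shows the grey drawer unit at (262,162) with its handle at (263,203), and the grey control box at (380,237). The lock block is near (366,231). The blue look-alike at (408,322) is to be left alone. The side picture shows the same layout, with the can at (340,190).

```bash
python3 - <<'E'
from h import *
np.set_printoptions(precision=4,suppress=True)
for n,u,v,z in [('handL',248,207,.07),('handR',281,207,.07),('hand',264,204,.07),('unitFL',228,194,.108),('unitFR',297,195,.108),('unitBL',227,130,.108),('unitBR',297,130,.108),('lock',366,231,.088),('boxTL',352,209,.07),('boxTR',417,213,.07),('boxBL',346,258,.07),('boxBR',411,266,.07),('can',491,229,.171),('base',302,418,.2),('m0',357,163,.02),('m1',347,202,.02)]:
    print(n,pt('top0',u,v,z),pt('top0',u,v))
crop('top0',215,120,435,280,3.6,'c1')
E
```

```text
handL [0.5395 0.1808 0.07  ] [0.5388 0.18   0.0757]
handR [0.5419 0.0854 0.07  ] [0.5416 0.0852 0.0721]
hand [0.5494 0.1348 0.07  ] [0.5583 0.143  0.001 ]
unitFL [0.5705 0.2334 0.108 ] [0.5858 0.2523 0.0023]
unitFR [0.5724 0.0377 0.108 ] [0.5869 0.0441 0.0084]
unitBL [0.7545 0.2433 0.108 ] [ 0.9924  0.4176 -0.8362]
unitBR [0.7592 0.0433 0.108 ] [ 1.0018  0.1079 -0.8447]
lock [ 0.477  -0.1605  0.088 ] [ 0.4773 -0.1607  0.084 ]
boxTL [ 0.5412 -0.1197  0.07  ] [ 0.5499 -0.1216  0.0001]
boxTR [ 0.5343 -0.3069  0.07  ] [ 0.5424 -0.316   0.0021]
boxBL [ 0.3994 -0.1058  0.07  ] [ 0.4025 -0.1072 -0.0019]
boxBR [ 0.3813 -0.2922  0.07  ] [ 0.3837 -0.3012 -0.0016]
can [ 0.4836 -0.4936  0.171 ] [ 0.4838 -0.4942  0.1688]
base [-0.0266  0.0012  0.2   ] [-0.0027 -0.0038  0.3106]
m0 [ 0.6858 -0.1327  0.02  ] [ 0.6865 -0.1328  0.0163]
m1 [ 0.568  -0.1057  0.02  ] [ 0.5685 -0.1058  0.0159]
```

View pics/c1.png

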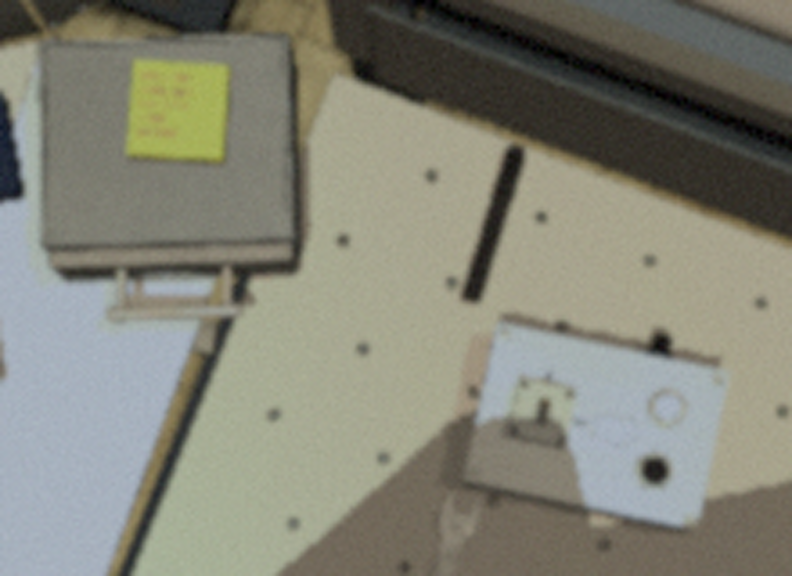

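Could be taken for the target:
- Control box: the grey one at (380,237), chosen, against the blue one at (408,322).
- Keys: still hidden in the drawer. I'll check loop against disc once it's open.

Next I move over the handle and look with the wrist camera.

```bash
python3 -m jog '[0.5,1,0,0,0,0.126,-0.3, 0.5,1,0,0,0,0.126,-0.3, 0.5,1,0,0,0,0.126,-0.3, 0.5,1,0,0,0,0.126,-0.3, 0.5,1,0,0,0,0.126,-0.3, 0.5,1,0,0,0,0.126,-0.3]'
python3 -m jog '[0.5,1,0,0,0,0.126,-0.3, 0.5,1,0,0,0,0.126,-0.3, 0.5,1,0,0,0,0.126,-0.3, 0.5,1,0,0,0,0.126,-0.3, 0.5,1,0,0,0,0.126,-0.3, 0.5,1,0,0,0,0.126,-0.3]'
python3 -m jog '[0.4,1,0,0,0,0.126,-0.3, 0.4,1,0,0,0,0.126,-0.3, 0.4,1,0,0,0,0.126,-0.3, 0.4,1,0,0,0,0.126,-0.3, 0.4,1,0,0,0,0.126,-0.3, 0.4,1,0,0,0,0.126,-0.3]'
python3 - <<'E'
from h import *
grab('wrist','w0');s=env.get_state();print(s['tcp_pos'],rot(s['orientation']).round(3),s['clock'])
E
```

```text
clock: 0.6
tcp_pos: [0.3319, -0.3217, 0.2311]
orientation: [-0.001, 0.919, 0.395, 0.0]
wrist_force: [-0.9, 1.2, 0.3]
finger_gap: 0.0298
grip_force: 0.0
clock: 1.1
tcp_pos: [0.4321, -0.1223, 0.2312]
orientation: [-0.001, 0.823, 0.569, 0.001]
wrist_force: [-0.8, -0.0, -1.0]
finger_gap: 0.0297
grip_force: 0.0
clock: 1.6
tcp_pos: [0.5125, 0.0786, 0.2308]
orientation: [-0.0, 0.694, 0.72, 0.001]
wrist_force: [-0.2, -0.5, 1.2]
finger_gap: 0.0301
grip_force: 0.0
[0.51197537 0.07735098 0.23064026] [[-0.036  0.999 -0.   ]
 [ 0.999  0.036  0.001]
 [ 0.001 -0.    -1.   ]] 1.65
```

View pics/w0.png

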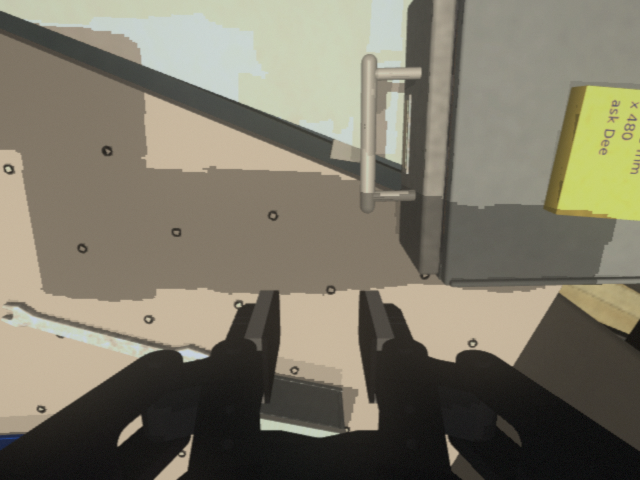

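The wrist picture shows the handle bar from (369,58) to (368,209). The unit's top front edge runs along column 445.

```bash
python3 - <<'E'
from h import *
np.set_printoptions(precision=4,suppress=True)
a,b=pt('w0',369,60,.0705),pt('w0',368,207,.0705)
print(a,b,(a+b)/2,np.degrees(np.arctan2(-(a-b)[0],(a-b)[1])),pt('w0',368,130))
a,b=pt('w0',456,30,.108),pt('w0',446,275,.108)
print(a,b,np.degrees(np.arctan2(-(a-b)[0],(a-b)[1])))
print((pt('w0',369,133,.0705)-env.get_state()['tcp_pos'])/.2)
E
```

```text
[0.5432 0.1888 0.0705] [0.5497 0.0867 0.0705] [0.5465 0.1378 0.0705] 3.689675343770474 [0.5452 0.1428 0.0757]
[0.5889 0.2023 0.108 ] [0.6021 0.0488 0.108 ] 4.940864978641054
[ 0.1733  0.3164 -0.8007]
```

```bash
python3 -m jog '[0.173,0.305,-0.3,0,0,0.011,-0.3, 0.173,0.305,-0.3,0,0,0.011,-0.3, 0.173,0.305,-0.55,0,0,0.011,-0.3, 0.173,0.305,-0.7,0,0,0.011,-0.3, 0.173,0.305,-0.8,0,0,0.011,-0.3, 0.173,0.305,-0.875,0,0,0.011,-0.3, 0.173,0.305,-0.875,0,0,0.011,-0.3]' 40
python3 -m jog '[0,0,0,0,0,0,-1, 0,0,0,0,0,0,-1, 0,0,0,0,0,0,-1, 0,0,0,0,0,0,-1, 0,0,0,0,0,0,-1]' 40
```

```text
clock: 2.23
tcp_pos: [0.5431, 0.133, 0.0535]
orientation: [-0.002, 0.684, 0.729, -0.002]
wrist_force: [0.5, 0.5, 0.1]
finger_gap: 0.03
grip_force: 0.0
clock: 2.65
tcp_pos: [0.5455, 0.1332, 0.0561]
orientation: [0.0, 0.684, 0.729, -0.001]
wrist_force: [0.3, -6.0, -4.2]
finger_gap: 0.0096
grip_force: 38.9
```

```bash
python3 -m jog '[-0.08,-0.006,0,0,0,0,-1, -0.18,-0.012,0,0,0,0,-1, -0.28,-0.02,0,0,0,0,-1, -0.38,-0.026,0,0,0,0,-1, -0.48,-0.033,0,0,0,0,-1, -0.56,-0.039,0,0,0,0,-1, -0.56,-0.039,0,0,0,0,-1, -0.56,-0.039,0,0,0,0,-1]' 40
python3 -m jog '[0,0,0,0,0,0,-0.3, 0,0,0,0,0,0,-0.3, 0,0,0.3,0,0,0,-0.3, 0,0,0.7,0,0,0,-0.3, 0,-0.3,0.9,0,0,0,-0.3, 0,-0.3,0.9,0,0,0,-0.3]' 40
python3 - <<'E'
from h import *
grab('wrist','w1');s=env.get_state();print(s['tcp_pos'],rot(s['orientation']).round(3),s['clock'])
E
```

```text
clock: 3.32
tcp_pos: [0.4325, 0.1268, 0.0561]
orientation: [-0.001, 0.684, 0.73, -0.0]
wrist_force: [-1.1, -0.2, -7.6]
finger_gap: 0.0092
grip_force: 41.1
clock: 3.82
tcp_pos: [0.4355, 0.083, 0.2134]
orientation: [0.001, 0.683, 0.731, 0.001]
wrist_force: [0.8, -0.1, 0.2]
finger_gap: 0.03
grip_force: 0.0
[0.43896662 0.07986442 0.22020916] [[-0.065  0.998  0.014]
 [ 0.998  0.065 -0.002]
 [-0.003  0.014 -1.   ]] 3.8667
```

View pics/w1.png

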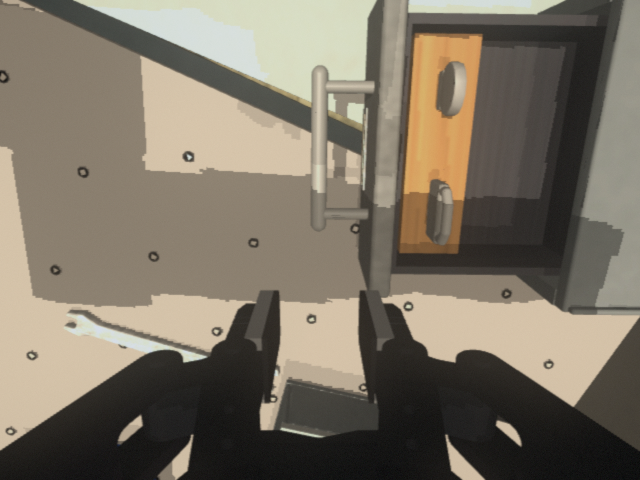

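The drawer is open. The rack (orange) holds one head at (455,88) and another at (441,213). I'll check both in an enlarged crop.

```bash
python3 - <<'E'
from h import *
np.set_printoptions(precision=4,suppress=True)
grab('wrist','w2');s=env.get_state();print(s['tcp_pos'],s['clock'])
crop('w2',390,20,500,265,2.4*1,'c2')
E
```

```text
[0.4393 0.0811 0.2174] 3.9167
```

View pics/c2.png

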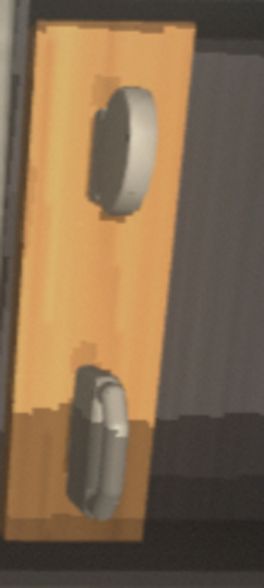

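The lower head is the open loop on a flat plate, at crop (105,445), so it is the loop key. The upper head, at (130,150), is the round disc.

```bash
python3 - <<'E'
from h import *
np.set_printoptions(precision=4,suppress=True)
P=lambda x,y,z:pt('w2',390+x/2.4,20+y/2.4,z)
c=[P(37,22,.048),P(195,25,.048),P(143,540,.048),P(5,538,.048)]
print(np.array(c)); m=np.mean(c,0); ya=c[0]-c[3]+c[1]-c[2]; ya/=np.linalg.norm(ya)
print('mid',m,'yaw',np.degrees(np.arctan2(-ya[0],ya[1])),'key',m-ya*.042,'disc',m+.042*ya)
print('loop top',P(117,447,.088),'disc top',P(143,150,.086))
a=load('w2')
for u,v in [(437,200),(438,205),(440,215),(421,190)]: print(pt('w2',u,v))
# points of key by depth
v,u=np.mgrid[165:245,412:450]; Q=np.array([pt('w2',i,j) if a['d'][j,i]>0 else [0,0,0] for i,j in zip(u.ravel(),v.ravel())])
k=Q[(Q[:,2]>.078)&(Q[:,2]<.1)]; print(len(k),k.mean(0),k.min(0),k.max(0),(k.min(0)+k.max(0))/2)
print(env.get_state()['tcp_pos'])
E
```

```text
[[0.4934 0.2132 0.048 ]
 [0.5394 0.2155 0.048 ]
 [0.5489 0.0587 0.048 ]
 [0.5024 0.0565 0.048 ]]
mid [0.521 0.136 0.048] yaw 3.3997433768266374 key [0.5235 0.0941 0.048 ] disc [0.5185 0.1779 0.048 ]
loop top [0.5223 0.0978 0.088 ] disc top [0.5179 0.1773 0.086 ]
[0.5204 0.1021 0.0883]
[0.5215 0.0988 0.0886]
[0.5242 0.0918 0.0879]
[0.5179 0.1028 0.0547]
581 [0.5212 0.0959 0.0859] [0.5177 0.0741 0.0781] [0.5263 0.1145 0.0892] [0.522  0.0943 0.0836]
[0.4393 0.0811 0.2174]
```

```bash
python3 -m jog '[0.418,0.067,-0.2,0,0,0,-0.3, 0.418,0.067,-0.2,0,0,0,-0.3, 0.418,0.067,-0.2,0,0,0,-0.3, 0.418,0.067,-0.2,0,0,0,-0.3, 0.418,0.067,-0.2,0,0,0,-0.3]' 60
python3 - <<'E'
from h import *
s=env.get_state();print(s['tcp_pos'],rot(s['orientation']).round(4),s['clock'])
print((np.array([.523,.0945,.051])-s['tcp_pos'])/.2)
E
```

```text
clock: 4.33
tcp_pos: [0.5174, 0.0963, 0.1698]
orientation: [-0.001, 0.684, 0.73, -0.001]
wrist_force: [-0.3, -0.1, 0.7]
finger_gap: 0.0302
grip_force: 0.0
[0.51739636 0.09626427 0.16981953] [[-6.530e-02  9.979e-01 -1.800e-03]
 [ 9.979e-01  6.530e-02  0.000e+00]
 [ 2.000e-04 -1.800e-03 -1.000e+00]] 4.3333
[ 0.02801822 -0.00882137 -0.59409765]
```

```bash
python3 -m jog '[0.028,-0.009,-0.15,0,0,0,-0.3, 0.028,-0.009,-0.3,0,0,0,-0.3, 0.028,-0.009,-0.42,0,0,0,-0.3, 0.028,-0.009,-0.52,0,0,0,-0.3, 0.028,-0.009,-0.59,0,0,0,-0.3, 0.028,-0.009,-0.59,0,0,0,-0.3, 0.028,-0.009,-0.59,0,0,0,-0.3]' 60
python3 -m jog '[0,0,0,0,0,0,-1, 0,0,0,0,0,0,-1, 0,0,0,0,0,0,-1, 0,0,0,0,0,0,-1, 0,0,0,0,0,0,-1]' 60
```

```text
clock: 4.92
tcp_pos: [0.5228, 0.0944, 0.0538]
orientation: [0.001, 0.684, 0.73, 0.001]
wrist_force: [0.6, -0.0, -0.9]
finger_gap: 0.0299
grip_force: 0.0
clock: 5.33
tcp_pos: [0.5234, 0.0944, 0.0535]
orientation: [0.0, 0.684, 0.73, 0.001]
wrist_force: [-1.6, -0.6, 6.1]
finger_gap: 0.0067
grip_force: 60.7
```

```bash
python3 -m jog '[0,0,0.15,0,0,0,-1, 0,0,0.3,0,0,0,-1, 0,0,0.5,0,0,0,-1, 0,0,0.7,0,0,0,-1, 0,0,0.9,0,0,0,-1, 0,0,0.9,0,0,0,-1]' 60
python3 -m jog '[0.1,-0.2,0,0,0,0.04,-1, 0.2,-0.4,0,0,0,0.08,-1, 0.23,-0.6,0,0,0,0.12,-1, 0.23,-0.8,0,0,0,0.16,-1, 0.23,-1,0,0,0,0.2,-1, 0.23,-1,0,0,0,0.24,-1, 0.23,-1,0,0,0,0.28,-1, 0.23,-1,0,0,0,0.32,-1, 0.23,-1,0,0,0,0.36,-1, 0.23,-1,0,0,0,0.4,-1, 0.23,-1,0,0,0,0.44,-1, 0.23,-1,0,0,0,0.452,-1]' 60
python3 -m jog '[0,-0.15,0,0,0,0,-1, 0,-0.27,0,0,0,0,-1, 0,-0.27,0,0,0,0,-1, 0,-0.27,0,0,0,0,-1]' 60
python3 - <<'E'
from h import *
grab('wrist','w3');s=env.get_state();print(s['tcp_pos'],rot(s['orientation']).round(3),s['clock'])
E
```

```text
clock: 5.83
tcp_pos: [0.5265, 0.0945, 0.2408]
orientation: [0.005, 0.684, 0.73, 0.004]
wrist_force: [0.9, -0.3, -0.4]
finger_gap: 0.0065
grip_force: 60.2
clock: 6.83
tcp_pos: [0.5686, -0.1057, 0.2319]
orientation: [-0.0, 0.04, 0.999, 0.0]
wrist_force: [-0.7, -0.1, 0.0]
finger_gap: 0.0067
grip_force: 60.1
clock: 7.17
tcp_pos: [0.5686, -0.1606, 0.2318]
orientation: [-0.0, 0.044, 0.999, 0.0]
wrist_force: [0.4, 0.2, -0.5]
finger_gap: 0.0068
grip_force: 60.1
[ 0.56857719 -0.15975909  0.23186932] [[-0.996  0.087 -0.001]
 [ 0.087  0.996  0.001]
 [ 0.001  0.001 -1.   ]] 7.2167
```

View pics/w3.png

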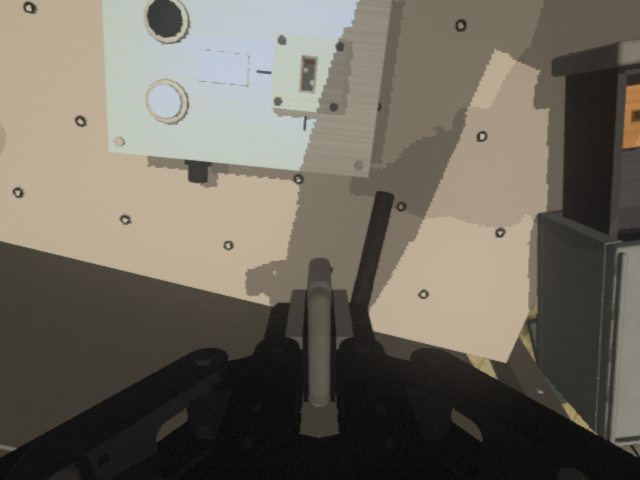

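The wrist picture shows the lock block at (309,74) with its screws around it and the slot upright in the image. The key is held upright at column 319.

```bash
python3 - <<'E'
from h import *
np.set_printoptions(precision=4,suppress=True)
grab('wrist','w4')
s=env.get_state();W=np.eye(4);W[:3,:3]=rot(s['orientation']);W[:3,3]=s['tcp_pos'];print(s['tcp_pos'])
C=np.array(eyes.calibration('wrist')['tool_from_camera']);print(C,load('w4')['k'])
a=load('w4');g=cv2.cvtColor(a['p'],cv2.COLOR_RGB2GRAY)
np.set_printoptions(linewidth=250)
print(g[50:100:2,292:328:1])
# key cloud in tool frame
v,u=np.mgrid[255:405,300:340];fx,fy,cx,cy=a['k'];d=a['d'][v,u].ravel()
r=np.c_[(u.ravel()-cx)/fx,(v.ravel()-cy)/fy,np.ones(d.size)]*d[:,None]
t=(r@C[:3,:3].T+C[:3,3]).reshape(150,40,3)
for i in range(5,150,12): print(255+i,t[i,::3,1].round(3)*1000,t[i,::3,2].round(3)*1000)
crop('w4',265,30,355,120,6,'c3')
E
```

```text
[ 0.5686 -0.1593  0.2321]
[[ 0.0012 -0.9588 -0.2842  0.072 ]
 [ 1.      0.001   0.0009  0.0007]
 [-0.0006 -0.2842  0.9588 -0.1428]
 [ 0.      0.      0.      1.    ]] [411.9643 411.9643 318.888  236.3897]
[[197 197 196 197 197 196 198 198 195 195 197 196 197 197 196 196 196 195 196 195 197 196 196 198 196 196 196 196 197 196 196 196 196 196 195 196]
 [196 197 197 197 197 197 196 196 196 196 196 197 196 195 196 195 197 196 197 196 195 195 195 195 196 195 195 196 195 195 195 196 197 197 195 195]
 [196 197 198 198 197 196 197 195 193 189 190 191 192 193 196 194 196 194 195 196 196 195 195 196 195 196 195 194 197 195 195 196 196 195 196 195]
 [195 196 197 196 196 198 196 195 170 138 133 141 146 147 148 149 155 159 160 166 169 175 179 179 186 193 195 196 185 190 195 197 195 196 195 196]
 [196 196 196 196 197 196 196 194 164 135 122 112 109 114 120 121 127 133 135 136 136 136 140 144 161 184 194 195 196 196 196 195 196 195 195 196]
 [194 197 197 196 196 196 196 187 158 126 105  88  76  77  77  79  81  85  86  87  87  93 123 144 167 187 195 196 196 195 195 196 195 195 195 195]
 [197 197 198
[... 3892 characters left out ...]
.]
356 [-4. -4. -3. -2. -1. -0.  1.  2.  2.  3.  4.  5.  6.  6.] [-41. -37. -38. -34. -34. -35. -35. -35. -35. -34. -37. -38. -41. -48.]
368 [-4. -4.  1. -2. -1. -0.  1.  2.  2.  3.  4.  5.  6.  6.] [ -46.  -37. -143.  -33.  -34.  -35.  -34.  -35.  -35.  -35.  -38.  -37.  -42.  -49.]
380 [-4. -4. -3. -2. -1. -0.  1.  2.  2.  3.  4.  5.  6.  6.] [-46. -38. -38. -33. -35. -36. -35. -35. -35. -34. -37. -38. -44. -48.]
392 [-4. -4. -3. -2. -1. -0.  1.  2.  2.  3.  4.  5.  6.  6.] [-46. -37. -37. -33. -34. -36. -35. -35. -35. -34. -38. -38. -44. -47.]
404 [ -4. -11.  -8.  -6.  -1.  -0.   1.   2.   3.   7.  10.  12.   6.   6.] [-46. 115. 117. 118. -28. -31. -30. -31. -29. 123. 122. 124. -45. -48.]
```

View pics/c3.png

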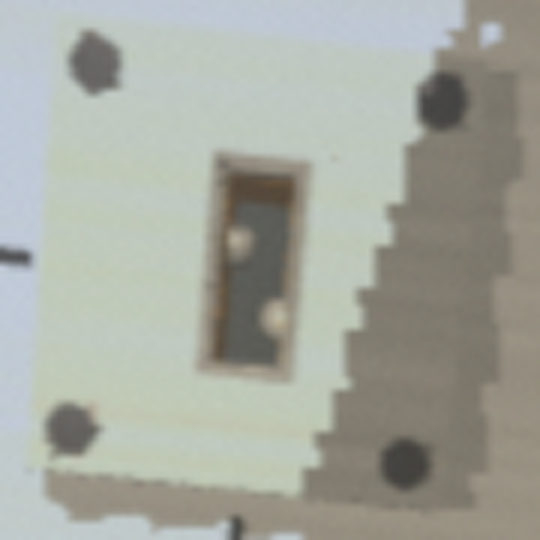

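The crop shows the slot's rim with corners (217,153), (312,163), (292,380) and (198,370). The two pins show inside it. I'll work out its pose and go in for a nearer comparison of key and slot.

```bash
python3 - <<'E'
from h import *
np.set_printoptions(precision=4,suppress=True)
P=lambda x,y,z=.088:pt('w4',265+(x+.5)/6-.5,30+(y+.5)/6-.5,z)
A=[P(217,153),P(312,163),P(292,380),P(198,370)];A=np.array(A)
S=np.array([P(95,62),P(443,100),P(404,464),P(71,428)])
for q in(A,S):
    e=q[0]-q[3]+q[1]-q[2]; f=q[0]-q[1]+q[3]-q[2]; print(q.mean(0),np.linalg.norm(e)/2,np.linalg.norm(f)/2,np.degrees(np.arctan2(-e[1],-e[0])),np.degrees(np.arctan2(f[0],-f[1])))
s=env.get_state();t=s['tcp_pos'];c=A.mean(0)
print((c+[.045,-.004,.038]-t)/.2,t,s['clock'])
E
```

```text
[ 0.4713 -0.158   0.088 ] 0.022081238970683675 0.010280640482305509 -10.859337604571348 -10.546142952322237
[ 0.4712 -0.1582  0.088 ] 0.03711302139943312 0.03703477331961789 -10.6560599304817 -10.694184461912776
[-0.2617 -0.0138 -0.5303] [ 0.5686 -0.1593  0.2321] 7.2667
```

```bash
python3 -m jog '[-0.265,-0.036,-0.15,0,0,-0.0317,-1, -0.265,-0.036,-0.3,0,0,-0.0317,-1, -0.265,-0.036,-0.45,0,0,-0.0317,-1, -0.265,-0.036,-0.53,0,0,-0.0317,-1, -0.265,-0.036,-0.53,0,0,-0.0317,-1, -0.265,-0.036,-0.53,0,0,-0.0317,-1, -0.265,-0.036,-0.53,0,0,-0.0317,-1]' 60
python3 - <<'E'
from h import *
np.set_printoptions(precision=4,suppress=True)
grab('wrist','w5');s=env.get_state();print(s['tcp_pos'],rot(s['orientation']).round(4))
a=load('w5')
crop('w5',240,60,400,280,2.7,'c4')
E
```

```text
clock: 7.85
tcp_pos: [0.5171, -0.1667, 0.1279]
orientation: [0.001, 0.092, 0.996, -0.0]
wrist_force: [-0.5, 0.7, -0.3]
finger_gap: 0.0066
grip_force: 60.1
[ 0.5174 -0.167   0.1283] [[-0.983   0.1834  0.0027]
 [ 0.1834  0.983  -0.0012]
 [-0.0029 -0.0007 -1.    ]]
```

View pics/c4.png

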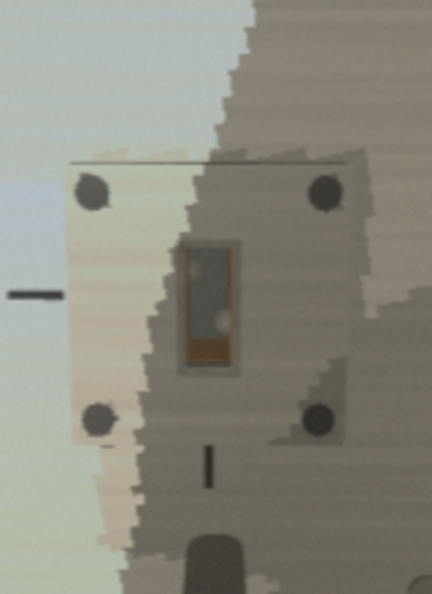

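The crop shows the slot aligned with the image, its rim spanning columns 178–241 and rows 240–376. The key plate's front edge is at (215,535).

```bash
python3 - <<'E'
from h import *
np.set_printoptions(precision=4,suppress=True)
C=np.array(eyes.calibration('wrist')['tool_from_camera'])
a=load('w5');fx,fy,cx,cy=a['k'];T=a['T'];W=T@np.linalg.inv(C)
P=lambda x,y,z=.088:pt('w5',240+(x+.5)/2.7-.5,60+(y+.5)/2.7-.5,z)
tool=lambda p:np.linalg.inv(W)[:3]@np.r_[p,1]
A=np.array([P(178,240),P(241,240),P(240,376),P(178,376)]);S=np.array([P(92,192),P(326,193),P(319,419),P(98,419)])
B=np.array([P(66,162),P(362,162),P(344,444),P(73,444)])
for q in(A,S,B): print(q.mean(0),tool(q.mean(0))*1000,np.linalg.norm(q[0]-q[3])*1e3,np.linalg.norm(q[0]-q[1])*1e3)
e=A[0]-A[3]+A[1]-A[2];print(np.degrees(np.arctan2(-e[1],-e[0])));e=S[0]-S[3]+S[1]-S[2];print(np.degrees(np.arctan2(-e[1],-e[0])))
print('depth z of face',pt('w5',290,150),pt('w5',345,200))
# key cloud
v,u=np.mgrid[250:410,295:345];d=a['d'][v,u].ravel()
t=(np.c_[(u.ravel()-cx)/fx,(v.ravel()-cy)/fy,np.ones(d.size)]*d[:,None])@C[:3,:3].T+C[:3,3]
t=t[(d>.05)&(d<.16)]*1000
for lo in range(-40,8,4):
    m=(t[:,2]>=lo)&(t[:,2]<lo+4)&(abs(t[:,1]-.9)<3.5); 
    if m.sum()>5: q=t[m];print(lo,m.sum(),'x',np.percentile(q[:,0],[2,50,98]),'y',np.percentile(q[:,1],[2,98]))
# edge cols of plate front, subpixel-ish
g=cv2.cvtColor(a['p'],cv2.COLOR_RGB2GRAY);print(g[262:275:3,303:337])
E
```

```text
[ 0.4714 -0.158   0.088 ] [46.6095  0.1591 39.7958] 22.252085642814315 10.144709335732424
[ 0.4713 -0.1581  0.088 ] [46.6332  0.0783 39.7958] 37.11183789113448 37.23407168011717
[ 0.4713 -0.1577  0.088 ] [46.7879  0.472  39.7954] 46.0685160482312 46.74388022036818
-10.77163653911608
-10.698366809046938
depth z of face [ 0.4589 -0.1677  0.0882] [ 0.4851 -0.1478  0.0881]
-40 138 x [-10.463    2.8825  11.0681] y [-2.585   4.3767]
-36 1639 x [-13.1985   0.9396  12.4839] y [-2.404   4.0165]
-32 588 x [-19.4428  13.955   18.1415] y [-2.4046  4.0039]
-28 214 x [-19.0327  18.08    19.4599] y [-2.4465  4.0441]
-24 151 x [16.4439 18.9513 20.3613] y [-2.554   4.1644]
-20 175 x [17.1308 20.0749 21.0719] y [-2.3153  4.2164]
-16 89 x [19.5784 20.5183 20.9728] y [-2.4175  4.3033]
-12 80 x [19.7296 20.4106 20.9358] y [-2.4762  4.0771]
-8 81 x [19.7935 20.4755 20.9483] y [-2.3641  4.1389]
-4 70 x [19.8622 20.4842 20.9604] y [-2.2947  4.2185]
0 47 x [19.4048 20.4296 20.9754] y [-2.3649  4.3094]
[[102 100 101 101 100 100  85  71  66  63  67  65  65  64  65  64  63  64
   65  64  63  65  66  64  63  65  77  91  99  98  98 100 100  99]
 [105 103 105 103 103  92  74  65  64  63  65  64  63  64  64  63  64  64
   63  65  64  63  66  63  63  64  68  89 100 104 101 103 102 103]
 [123 122 122 123 121  99  73  66  67  64  64  63  64  64  65  65  66  64
   62  65  62  62  63  62  63  62  67  81  96  99 102 103 100 102]
 [124 121 121 121 120  94  68  66  65  64  64  64  64  65  63  65  63  63
   63  63  62  63  64  63  66  64  65  76  91  99 100 100 101  99]
 [121 122 121 119 109  85  65  65  65  64  64  65  64  63  65  63  63  62
   64  63  65  63  64  61  63  61  66  82 108 120 120 121 121 120]]
```

```bash
python3 -m jog '[-0.1,0.02,0,0,0,0,-1, -0.18,0.03,0,0,0,0,-1, -0.225,0.039,0,0,0,0,-1, -0.225,0.039,0,0,0,0,-1, -0.225,0.039,0,0,0,0,-1, -0.225,0.039,0,0,0,0,-1]' 60
python3 - <<'E'
from h import *
s=env.get_state();print(s['tcp_pos'],rot(s['orientation']).round(4),s['wrist_force'],(np.array([.4705,-.159])-s['tcp_pos'][:2])/.2)
E
```

```text
clock: 8.4
tcp_pos: [0.4724, -0.1596, 0.1274]
orientation: [0.001, 0.092, 0.996, -0.0]
wrist_force: [1.2, 0.6, 0.0]
finger_gap: 0.0067
grip_force: 60.1
[ 0.47242347 -0.15964727  0.12735101] [[-9.829e-01  1.842e-01  2.400e-03]
 [ 1.842e-01  9.829e-01 -1.100e-03]
 [-2.600e-03 -6.000e-04 -1.000e+00]] [1.15636354 0.62826379 0.03811831] [-0.00961737  0.00323635]
```

```bash
python3 -m jog '[-0.01,0.003,-0.03,0,0,0,-1, -0.01,0.003,-0.05,0,0,0,-1, -0.01,0.003,-0.07,0,0,0,-1, -0.01,0.003,-0.09,0,0,0,-1, -0.01,0.003,-0.1,0,0,0,-1, -0.01,0.003,-0.1,0,0,0,-1]' 90
```

```text
clock: 8.9
tcp_pos: [0.4692, -0.1584, 0.1058]
orientation: [-0.0, 0.092, 0.996, 0.0]
wrist_force: [1.5, -0.3, -1.3]
finger_gap: 0.0059
grip_force: 92.7
```

```bash
python3 -m jog '[0.006,-0.003,0,0,0,0,-1, 0.006,-0.003,0,0,0,0,-1, 0.006,-0.003,-0.015,0,0,0,-1, 0.006,-0.003,-0.03,0,0,0,-1, 0.006,-0.003,-0.03,0,0,0,-1]' 90
```

```text
clock: 9.32
tcp_pos: [0.4699, -0.1594, 0.1]
orientation: [-0.0, 0.093, 0.996, -0.0]
wrist_force: [-1.4, -2.6, -1.8]
finger_gap: 0.006
grip_force: 92.6
```

```bash
python3 -m jog '[0,0,-0.015,0,0,0,-1, 0,0,-0.03,0,0,0,-1, 0,0,-0.03,0,0,0,-1]' 90
python3 -m jog '[0,0,-0.015,0,0,0,-1, 0,0,-0.03,0,0,0,-1, 0,0,-0.03,0,0,0,-1]' 90
```

```text
clock: 9.57
tcp_pos: [0.47, -0.1588, 0.094]
orientation: [-0.0, 0.093, 0.996, 0.0]
wrist_force: [-0.2, -0.4, -2.4]
finger_gap: 0.0059
grip_force: 92.6
clock: 9.82
tcp_pos: [0.4703, -0.1589, 0.0934]
orientation: [0.001, 0.092, 0.996, -0.0]
wrist_force: [-13.6, 5.6, 40.9]
finger_gap: 0.0058
grip_force: 99.1
```

```bash
python3 -m jog '[0,0,0.012,0,0,0,-1, 0,0,0.012,0,0,0,-1]' 90
python3 - <<'E'
from h import *
np.set_printoptions(precision=4,suppress=True)
grab('wrist','w6')
C=np.array(eyes.calibration('wrist')['tool_from_camera'])
for n in('w5','w6'):
    a=load(n);fx,fy,cx,cy=a['k'];T=a['T']
    v,u=np.mgrid[250:400,295:345];d=a['d'][v,u].ravel()
    r=np.c_[(u.ravel()-cx)/fx,(v.ravel()-cy)/fy,np.ones(d.size)]*d[:,None]
    t=r@C[:3,:3].T+C[:3,3];w=r@T[:3,:3].T+T[:3,3]
    m=(d>.05)&(abs(t[:,1]-.0009)<.002)&(abs(t[:,0])<.008)
    print(n,'loop top tool z',np.median(t[m,2]),'world z',np.median(w[m,2]))
    m=(d>.05)&(abs(t[:,1]-.0009)<.002)&(t[:,2]>-.016)&(t[:,2]<.003);print(' front x',np.median(t[m,0]),(t[m,2]).max())
print(env.get_state()['tcp_pos'])
crop('w6',250,200,390,330,4,'c5')
E
```

```text
clock: 9.98
tcp_pos: [0.4703, -0.1589, 0.0935]
orientation: [0.001, 0.092, 0.996, -0.0]
wrist_force: [-7.3, 3.6, 22.3]
finger_gap: 0.0058
grip_force: 96.2
w5 loop top tool z -0.03491583634358198 world z 0.1628083157575792
 front x 0.0206275642676432 0.002967188995792791
w6 loop top tool z -0.034968009001985406 world z 0.12844621501380177
 front x 0.02067400304511164 0.0028969497021349155
[ 0.4703 -0.1589  0.0935]
```

View pics/c5.png

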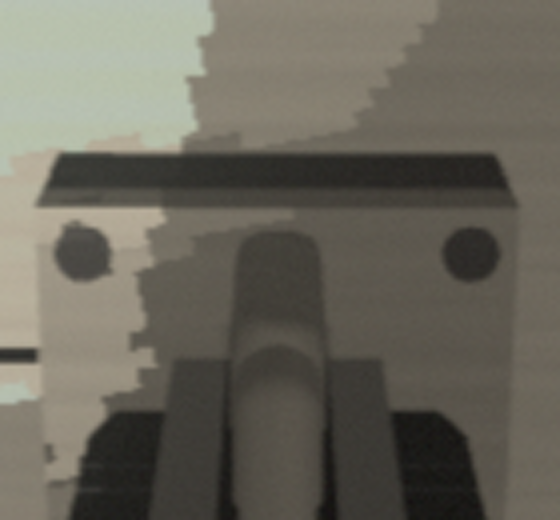

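Loop top is at z = 0.1284, so the shoulder is on the face (0.088 + 0.040), and the crop shows the plate at (280,260) sitting on the block without slipping. The key is home, so now I turn it clockwise.

```bash
python3 -m jog '[-0.004,0.001,0,0,0,-0.03,-1, -0.004,0.001,0,0,0,-0.06,-1, -0.004,0.001,0,0,0,-0.09,-1, -0.004,0.001,0,0,0,-0.12,-1, -0.004,0.001,0,0,0,-0.15,-1, -0.004,0.001,0,0,0,-0.18,-1, -0.004,0.001,0,0,0,-0.21,-1, -0.004,0.001,0,0,0,-0.24,-1, -0.004,0.001,0,0,0,-0.26,-1, -0.004,0.001,0,0,0,-0.26,-1]' 110
python3 -c "
from h import *
s=env.get_state();R=rot(s['orientation']);print(s['tcp_pos'],np.degrees(np.arctan2(R[1,1],R[0,1])),s['wrist_force'],s['ft_torque'],s['joint_pos'])"
```

```text
clock: 10.87
tcp_pos: [0.4706, -0.1587, 0.0935]
orientation: [0.002, 0.481, 0.877, 0.001]
wrist_force: [-3.8, 3.9, 20.2]
finger_gap: 0.0055
grip_force: 108.5
[ 0.47056412 -0.15871123  0.0935359 ] 32.47491479072941 [-3.75726127  3.91196591 20.19461498] [0.75613342 0.90525473 0.0225064 ] [-0.48790451  0.24897336 -0.39524645  0.92321988  0.00132175  0.51610303]
```

```bash
python3 -m jog '[0,0,0,0,0,-0.03,-1, 0,0,0,0,0,-0.06,-1, 0,0,0,0,0,-0.09,-1, 0,0,0,0,0,-0.12,-1, 0,0,0,0,0,-0.15,-1, 0,0,0,0,0,-0.18,-1, 0,0,0,0,0,-0.21,-1, 0,0,0,0,0,-0.24,-1, 0,0,0,0,0,-0.265,-1, 0,0,0,0,0,-0.28,-1, 0,0,0,0,0,-0.28,-1, 0,0,0,0,0,-0.28,-1]' 110
python3 -c "
from h import *
s=env.get_state();R=rot(s['orientation']);print(s['tcp_pos'],np.degrees(np.arctan2(R[1,1],R[0,1])),s['wrist_force'],s['ft_torque'],R[:,2])"
```

```text
clock: 11.87
tcp_pos: [0.471, -0.1586, 0.0936]
orientation: [0.001, 0.808, 0.59, 0.002]
wrist_force: [-2.5, 3.5, 18.8]
finger_gap: 0.0056
grip_force: 108.5
[ 0.47102343 -0.15856033  0.09355218] -17.7524017204492 [-2.46405324  3.49863147 18.78791743] [0.84833961 0.68362161 0.16563855] [ 4.45821433e-03 -1.39486091e-04 -9.99990052e-01]
```

```bash
python3 - <<'E'
from h import *
np.set_printoptions(precision=4,suppress=True)
grab('wrist','w7');s=env.get_state()
C=np.array(eyes.calibration('wrist')['tool_from_camera'])
for n in('w5','w7'):
    a=load(n);fx,fy,cx,cy=a['k'];T=a['T']
    v,u=np.mgrid[250:400,295:345];d=a['d'][v,u].ravel()
    r=np.c_[(u.ravel()-cx)/fx,(v.ravel()-cy)/fy,np.ones(d.size)]*d[:,None]
    t=r@C[:3,:3].T+C[:3,3];w=r@T[:3,:3].T+T[:3,3]
    m=(d>.05)&(abs(t[:,1]-.0009)<.0045)&(abs(t[:,0])<.012)&(t[:,2]<-.033)&(t[:,2]>-.0375)
    print(n,np.median(t[m],0),np.median(w[m],0),'yaw in hand',np.degrees(np.polyfit(t[m,0],t[m,1],1)[0]))
R=rot(s['orientation']);print(s['clock'],np.degrees(np.arctan2(R[1,1],R[0,1])),s['ft_torque'],s['wrist_force'],s['qvel'],s['grip_force'])
E
```

```text
w5 [ 0.0015  0.0005 -0.0348] [ 0.5168 -0.1655  0.1627] yaw in hand 0.9708369058377189
w7 [ 0.002   0.0002 -0.0349] [ 0.4716 -0.1568  0.1284] yaw in hand 1.0021956294529302
11.9167 -17.747430691277774 [0.8642 0.694  0.1077] [-3.0787  4.4312 18.7395] [ 0.0004 -0.      0.0011  0.0011  0.0004 -0.0005] 108.48292705602944
```

```bash
python3 -m jog '[0,0,0,0,0,0,-1, 0,0,0,0,0,0,-1, 0,0,0,0,0,0,-1, 0,0,0,0,0,0,-1]' 110
python3 -c "
from h import *
print(env.hand_in())"
```

```text
clock: 12.25
tcp_pos: [0.471, -0.1585, 0.0935]
orientation: [0.001, 0.808, 0.59, 0.002]
wrist_force: [-3.7, 4.7, 18.4]
finger_gap: 0.0061
grip_force: 108.5
the job is handed in; nothing more can be done
None
```

I handed the job in at 12.25 s with the loop key still gripped and fully home. The hand had turned it 97° clockwise with no slip in the fingers, which puts the switch at its stop. The hand-in call returned no verdict, and I did not re-check the disc key or the bystanders after moving.

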